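Roll a piston pin up the bench gutter to its stop

TASK

With your fingertips, push the thick piston pin that lies at the low end of the sloped gutter up the slope until it drops into the pocket against the end stop and stays there when you let go. Push it steadily from behind: do not lift it or flick it, and leave the piston, bearing, slim pin and spray can around the gutter where they stand.

Things in the scene. Friction and masses are not known exactly. Their poses are not given: they have to be found in the camera images.
- pin: thick piston pin: polished hollow steel cylinder, 36 mm diameter, 68 mm long, 0.27 to 0.5 kg, lightly oiled, lying across the gutter; it rolls and slides easily and runs back down when not held. Origin at its centre; its y axis runs along the cylinder (x and z turn as it rolls). It starts at the low end, resting on the floor against two lugs.
- low_end (a point): middle of the gutter's floor, level with the uphill faces of the two lugs that keep the pin from rolling out. Axes as end_stop. Each lug is 20 mm high, 12 mm thick along the gutter; between them is a 54 mm gap through which fingers reach the pin's middle from behind. The channel ends open 25 mm behind this point.
- gutter: fixed aluminium channel, flat floor, 282 mm long, on a 12 mm plywood base 300 x 110 mm. Origin on the bench under its middle; z up, x level in the uphill direction, y across. Floor rises 7 degrees to +x, 55 mm above the bench over the origin. Inside width 74 mm; side walls 12 mm above the floor.
- end_stop (a point): where the pocket's floor meets the end stop plate, mid-width. x: up the slope into the plate; y: across; z: square to the floor. The gutter's main floor is at z = +5 mm and ends at x = -32 mm in a 5 mm step down into the pocket, which keeps the pin from rolling back. Plate top z = +35 mm. Seated pin's centre: x = -18 to -19.5 mm, z = +18 mm; start: x = -229, z = +23 mm.
- piston: aluminium piston standing crown up, 78 mm in diameter, 62 mm high; origin at the centre of its underside. Bystander beside the gutter.
- bearing: steel bearing ring lying flat, 62 mm outside diameter, 18 mm high; origin at the centre of its underside. Bystander.
- slim_pin: slim steel pin standing on its end, 22 mm in diameter, 60 mm high; origin at the centre of its underside. Bystander.
- spray_can: spray can standing beyond the gutter's high end, 52 mm in diameter, about 150 mm high; origin at the centre of its underside. Bystander.

How it is judged:
On the way:
1. the fingers push the pin up the slope: they touch it on its way, more than 40 mm from the low lugs and before the pocket (contact force between the fingers and pin above 0.05 N and x of pin in the frame of end_stop between -0.19 and -0.04 m).
At the end, for the whole second after the job is handed in: the pin lies still (under 0.02 m/s) in the pocket: centre 15.5 to 22.5 mm from the plate, 14.5 to 20.5 mm above the pocket floor, within 8 mm of mid-width, across the gutter within 0.15 rad; the four bystanders within 25 mm of their starts, the standing ones not tipped over 0.3 rad (x of pin in the frame of end_stop between -0.0225 and -0.0155 m and z of pin in the frame of end_stop between 0.0145 and 0.0205 m and y of pin in the frame of end_stop between -0.008 and 0.008 m and angle between the y axis of pin and the y axis of end_stop, either way round below 0.15 rad and linear speed of pin below 0.02 m/s and not (distance of any of piston, bearing, slim_pin, spray_can from where it was at the start of the episode above 0.025 m or angle between any of piston, slim_pin, spray_can's own z axis and vertical above 0.3 rad)); the robot touches nothing.
It fails at once if the pin is lifted more than about 8 mm off the gutter's floor (z of pin in the frame of end_stop above 0.031 m).
It fails at once if the pin is flicked or let run (faster than 0.5 m/s) (linear speed of pin above 0.5 m/s).
It fails at once if the piston, bearing, slim pin or spray can is moved by more than 25 mm, or a standing one tipped by more than 0.3 rad (distance of any of piston, bearing, slim_pin, spray_can from where it was at the start of the episode above 0.025 m or angle between any of piston, slim_pin, spray_can's own z axis and vertical above 0.3 rad).
It also fails if it takes over 38 s, if anything falls off the work surface, if the arm or the gripper's body presses on something with over 40 N, if the wrist force passes 120 N, or if a joint passes its speed limit or range.

ROBOT

A 6-joint arm with a two-finger parallel gripper is mounted at the origin on the work surface. World frame = base frame: x ahead of the robot, y to its left, z up, the work surface at z = 0. Lengths are in m, angles in rad, forces in N, time in s.
With the tool pointing down it reaches from about 0.35 to 0.975 m from the base axis. Payload 4.9 kg.
Tool frame: the origin (TCP) lies midway between the tips of the shut fingers; the grasp point (between the pads) lies 19 mm behind it; z points along the fingers, y is the line along which they close (so a half turn about z gives the same grasp; the last joint's range is limited). The gripper opens to 85 mm and grips with 20 to 120 N. Pads are 22 mm wide; open, the fingers measure 114 mm over their backs; the gripper's body (76 mm by 85 mm) begins 54 mm behind the grasp point. The pads swing forward as they close: fully open they stand 13 mm farther back than shut.
Start: joints at [1.167, 0.053, 1.613, -0, 1.476, -0.119], TCP at [0.176, 0.6, 0.2] pointing down, gripper open.
Joint ranges: [-3.01, 3.01], [-1.01, 2.22], [0.06, 2.58], [-1.02, 4.17], [0.09, 2.62], [-3.14, 3.14]. Speed limits (rad/s): [2.57, 2.57, 3.14, 3.14, 3.14, 3.14].

INTERFACE

Orientations are given as a unit quaternion [w, x, y, z].
In Python, from plant import * gives the robot as it stands.
- The arm moves only by the tool jog_arm, never from a script. Its argument "targets" is a list of rows, each a list of 3 entries, a list of its own where there are three numbers: the shift along the tool's x, y, z in units of 25 mm (1.0 is 25 mm), then the turn, a rotation vector about the tool's x, y, z in units of 8 degrees (1.0 is 8 degrees), then the opening in per cent of the stroke, from 0 (shut) to 100 (fully open). A call has 1 to 8 rows; each row is the pose to reach, as a shift and turn from the pose commanded when the call began, along the tool's axes at that moment; what a row does not reach only later rows make up. A row lasts 1/8 s, in which the tool goes at most 62.5 mm and 10.7 degrees, less where a joint would pass 70% of its speed; a pose out of reach is approached as far as the arm can. A call with a gripper value outside its range is refused whole. The fingers move at their own pace and stop on an object; the grip force is fixed at half the most. Time passes only in rows, so rows that repeat a pose let the fingers close. It gives the time, the measured TCP pose, the force, the opening and the grip force at its end, in the units of the state.
- state(): the state, without advancing time (a new reading comes with each control period).
- grab_frame(name): name is "scene" or "top" or "wrist"; returns (picture, depth): 480x640x3 uint8, red, green, blue; 480x640 float32, m along the optical axis (not along the pixel's ray), 0 where there is no reading.
- camera_params(name): a dict with "fovy" (degrees; the focal length in pixels is half the picture's height over the tangent of half this angle, whatever the lens; pixels are square), "cx", "cy" (the principal point, pixels), "rvec" (rotation vector, rad) and "tvec" (3), from world to camera coordinates, as OpenCV has them; the wrist camera has in their place "hand_eye" (4x4, takes a point from camera to tool coordinates, whose origin is the TCP and whose axes are the flange's). Camera axes: x right, y down, z forward; pixel columns grow to the right and rows downward; lengths in m; the calibration is good to about 2 mm. The wrist camera is an equidistant fisheye: a pixel r from the principal point sees the ray r / f radians off the axis. A picture is of the moment at which its call begins: read the wrist's pose just before it. camera_params takes no time and is no camera call.
- job_done(): hands the job in; it is judged then, once.
The state is a dict: "time": time; "joint_pos": joint angles; "joint_vel": joint speeds; "joint_efforts": joint torques, N m; "tool_pos": TCP position; "tool_rot": TCP orientation; "contact_force": force on the tool from outside, world axes, zero at the start; "ft_torque": the same for the moment, N m; "gripper_width": opening from 0.0 (shut) to 1.0 (fully open); "grasp_force": force on a finger pad.
Only numpy, scipy, OpenCV 4.12 (cv2) and the standard library are available. Lean on these libraries where they do the work, as an engineer would, in place of code of your own. Each camera call takes 0.05 s, during which the arm holds its last target. There are 200 camera calls.

## Working session

There is one attempt and no reset: what is moved stays moved. The work goes in short steps, Python scripts to look and compute and a tool call to move; the robot and the scene stay as the last step left them, time stands still between calls to the robot, and variables do not carry over. Pictures are saved under pics/ and viewed, at most 10 in all, crops included, and the job is handed in when it is done.

Besides the shell and the picture viewer there is one more tool, called after "Emit:" as name([rows], argument=value, ...), one row to a line, values as JSON. jog_arm: Moves the arm, as the interface text tells. Its arguments: {"type":"object","properties":{"targets":{"type":"array"}},"required":["targets"]}

```bash
ls; mkdir -p pics
python3 - <<'E'
from plant import *
import cv2,numpy as np
s=state();print(s['time'],s['tool_pos'],s['tool_rot'],s['gripper_width'])
for n in("top","scene"):
    p,d=grab_frame(n);cv2.imwrite(f"pics/{n}0.png",p[:,:,::-1]);np.savez(f"{n}0.npz",p=p,d=d);print(n,camera_params(n),(d>0).mean())
print(camera_params("wrist"))
E
```

```text
pics
0.0 [0.17534066 0.59920053 0.19896029] [-2.62879831e-04  1.41919704e-01  9.89877655e-01 -9.78411871e-04] 1.001499342839558
top {'fovy': 50.04988869385869, 'cx': 314.77896746775156, 'cy': 237.99035495592193, 'rvec': array([ 2.10544178, -2.1255997 ,  0.21867355]), 'tvec': array([0.06775076, 0.59132142, 0.80933537])} 0.9960904947916667
scene {'fovy': 53.023674425047844, 'cx': 321.101655748619, 'cy': 244.03972752518837, 'rvec': array([ 2.16409322,  1.4643101 , -0.46262206]), 'tvec': array([-0.28111521, -0.39325779,  1.05364218])} 0.9961881510416667
{'fovy': 65.70646984690485, 'cx': 314.12022792466945, 'cy': 243.65834535811462, 'hand_eye': array([[-1.51577677e-04, -9.52598069e-01, -3.04231648e-01,
         7.80382869e-02],
       [ 9.99999786e-01,  4.90497047e-05, -6.51813509e-04,
        -8.06852631e-04],
       [ 6.35838763e-04, -3.04231682e-01,  9.52597858e-01,
        -1.72428144e-01],
       [ 0.00000000e+00,  0.00000000e+00,  0.00000000e+00,
         1.00000000e+00]])}
```

View pics/top0.png

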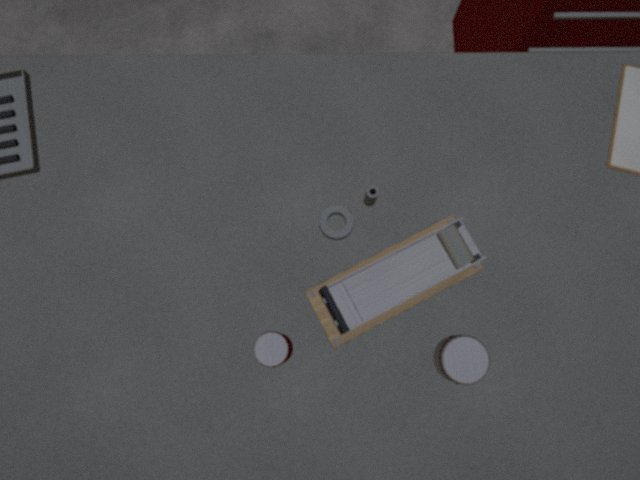

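View pics/scene0.png

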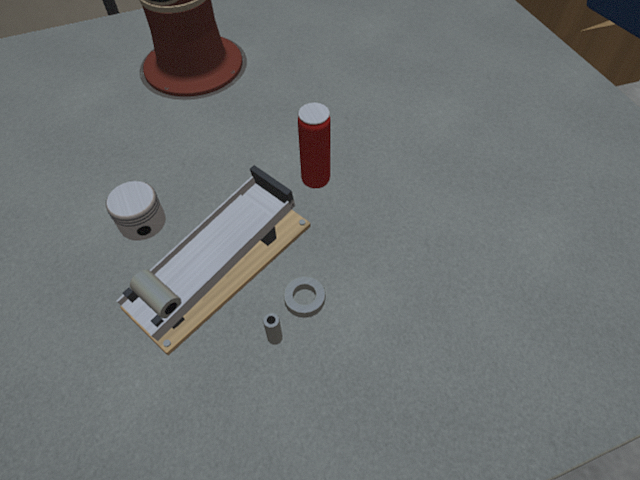

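The top view shows the gutter running from the pin at the low end (~(455,245) px, right) to the dark end stop at (335,310), left. The bearing is at (337,222), the slim pin at (371,194), the piston at (465,360) and the can at (272,348). The scene view agrees, with the pin at (155,293).

```bash
cat > h.py <<'E'
import numpy as np,cv2
from plant import *
from scipy.spatial.transform import Rotation as R
def rays(n,uv):
    c=camera_params(n);f=240/np.tan(np.radians(c['fovy']/2))
    M=R.from_rotvec(c['rvec']).as_matrix();uv=np.asarray(uv,float).reshape(-1,2)
    d=np.c_[(uv[:,0]-c['cx'])/f,(uv[:,1]-c['cy'])/f,np.ones(len(uv))]@M
    return -M.T@c['tvec'],d      # d has unit optical-axis depth
def onz(n,uv,z):
    o,d=rays(n,uv);return o+d*((z-o[2])/d[:,2])[:,None]
def cloud(n,depth):
    v,u=np.mgrid[:480,:640];o,d=rays(n,np.c_[u.ravel(),v.ravel()])
    return (o+d*depth.reshape(-1,1)).reshape(480,640,3)
E
python3 - <<'E'
from h import *
a=np.load('top0.npz');p,d=a['p'],a['d'];P=cloud('top',d)
print('cam',rays('top',[[0,0]])[0],'bench z',np.median(P[300:460,20:240,2]))
hsv=cv2.cvtColor(p,cv2.COLOR_RGB2HSV)
m=cv2.inRange(hsv,(8,60,60),(28,255,255));m[:, :290]=0;m[:,500:]=0;m[:200]=0;m[360:]=0
pts=cv2.findNonZero(m)[:,0];W=onz('top',pts,.012)
r=cv2.minAreaRect(W[:,:2].astype(np.float32));print('wood',len(pts),r,cv2.boxPoints(r))
# floor plane from depth
q=np.array([[345,290],[440,242],[452,262],[362,312]])
fm=np.zeros((480,640),np.uint8);cv2.fillConvexPoly(fm,q,1)
F=P[fm>0];A=np.c_[F[:,:2],np.ones(len(F))]
c=np.linalg.lstsq(A,F[:,2],rcond=None)[0]
for _ in range(5):
    k=abs(A@c-F[:,2])<.003;c=np.linalg.lstsq(A[k],F[k,2],rcond=None)[0]
print('floor',c,k.mean(),'slope deg',np.degrees(np.arctan(np.hypot(*c[:2]))),'uphill az',np.arctan2(c[1],c[0]))
np.save('floor.npy',c)
for n,u,v in(('bearing',337,207),('slim',372,190),('piston',465,360),('can',270,348),('pin',455,245),('pin?',465,265),('plate',333,310)):print(n,P[v,u].round(3))
big=cv2.resize(p[200:360,290:500],None,fx=3.8,fy=3.7,interpolation=cv2.INTER_CUBIC);cv2.imwrite('pics/crop.png',cv2.convertScaleAbs(big[:,:,::-1],alpha=1.5))
E
```

```text
cam [0.41633317 0.06525272 0.91196694] bench z 0.0018111530321373581
wood 2389 ((0.5257697701454163, -0.07671819627285004), (0.10957414656877518, 0.2985612154006958), 26.924667358398438) [[ 0.40932444  0.03157219]
 [ 0.54451853 -0.23462579]
 [ 0.64221513 -0.18500859]
 [ 0.507021    0.08118939]]
floor [-0.05294104  0.11061941  0.09305373] 0.9519508670520231 slope deg 6.991573043074407 uphill az 2.017167483352596
bearing [0.657 0.021 0.018]
slim [ 0.674 -0.037  0.065]
piston [ 0.389 -0.178  0.063]
can [0.411 0.129 0.152]
pin [ 0.574 -0.169  0.08 ]
pin? [ 0.546 -0.195  0.04 ]
plate [0.468 0.035 0.104]
```

View pics/crop.png

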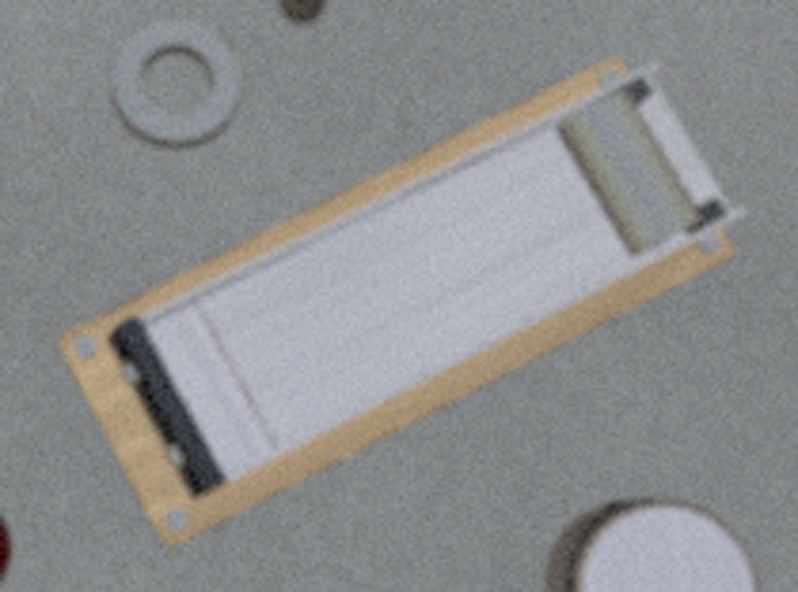

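The wood rectangle measures 299 x 110 mm and the floor slope 6.99°, and both match the given sizes. In the crop the step line runs (200,300)-(275,450) and the pin lies at (630,170), between the lugs and the floor. Next I check the lengthwise fit and work out the moves.

```bash
cat >> h.py <<'E'
O=np.array([.5258,-.0767,0]);az=np.radians(116.92);t=np.radians(7)
U=np.array([np.cos(az),np.sin(az),0]);V=np.array([-U[1],U[0],0]);Z=np.array([0,0,1.])
X=U*np.cos(t)+Z*np.sin(t);N=-U*np.sin(t)+Z*np.cos(t)
E0=O+.055*Z+.131*X-.005*N
def toE(p):p=np.asarray(p)-E0;return np.stack([p@X,p@V,p@N],-1)
def toW(x,y,z):return E0+x*X+y*V+z*N
def cast(n,uv,z):  # onto plane z=const of end_stop frame
    o,d=rays(n,uv);return toE(o+d*((z-(o-E0)@N)/(d@N))[:,None])
def move(goal,rot=None):
    s=state();q=s['tool_rot'];T=R.from_quat([q[1],q[2],q[3],q[0]])
    print('t',s['time'],'tcpE',toE(s['tool_pos'])*1e3,'F',s['contact_force'],'shift units',T.inv().apply(goal-s['tool_pos'])/.025)
    G=R.from_matrix(np.c_[U,-V,-Z]);print('turn units',np.degrees((T.inv()*G).as_rotvec())/8)
E
python3 - <<'E'
from h import *
np.set_printoptions(precision=4,suppress=True)
cr=lambda l:[[x/3.8+290-.4,y/3.7+200-.4] for x,y in l]
print('step (x-32)',cast('top',cr([(200,300),(275,450)]),.005)*1e3)
print('plate top front (x 0,z35)',cast('top',cr([(147,322),(225,482)]),.035)*1e3)
print('pin ends axis top z41',cast('top',cr([(590,108),(670,238)]),.041)*1e3)
print('lug tops z25',cast('top',cr([(636,92),(710,213)]),.025)*1e3)
print('channel low end corner z17',cast('top',cr([(660,68),(742,213)]),.017)*1e3)
print(toW(-.275,0,.015),toW(-.055,0,.015),toW(-.285,0,.1))
move(toW(-.285,0,.12))
E
```

```text
step (x-32) [[-43.014  -36.0021   5.    ]
 [-40.2728  37.208    5.    ]]
plate top front (x 0,z35) [[-11.5523 -35.0959  35.    ]
 [ -8.4326  39.2909  35.    ]]
pin ends axis top z41 [[-230.8229  -32.6555   41.    ]
 [-231.5868   34.2275   41.    ]]
lug tops z25 [[-261.7379  -31.2184   25.    ]
 [-261.9762   32.5424   25.    ]]
channel low end corner z17 [[-282.2221  -36.8917   17.    ]
 [-279.4497   39.1463   17.    ]]
[ 0.5911 -0.2052  0.0474] [ 0.4922 -0.0105  0.0742] [ 0.6002 -0.2233  0.1305]
t 0.1 tcpE [642.2659   6.4581  55.2159] F [-0.9049 -0.0996  0.0922] shift units [-25.6225 -26.8704   1.991 ]
turn units [-0.0131  0.0037  5.8456]
```

The step, plate, lugs and channel end all agree on a -9.5 mm lengthwise offset and about +1 mm in y, so I correct the frame. Then I move up and over.

```bash
sed -i 's/^E0=.*/E0=O+.055*Z+.1215*X-.005*N+.001*V/' h.py; python3 -c "
from h import *
move(toW(-.285,0,.12))"
```

```text
t 0.1 tcpE [651.76592407   5.4581464   55.21586919] F [-0.90492398 -0.09961377  0.09215429] shift units [-25.85175272 -27.17251478   2.03784105]
turn units [-1.31455275e-02  3.66180760e-03  5.84560251e+00]
```

Emit:
jog_arm([
  [[0,0,-2.4],[0,0,0],12],
  [[-1.4,-1.4,-3],[0,0,0],12],
  [[-3,-3,-3],[0,0,0],12],
  [[-4.6,-4.6,-3],[0,0,0],12],
  [[-6.2,-6.3,-3],[0,0,0],12],
  [[-7.8,-8,-3],[0,0,0],12],
  [[-9.4,-9.7,-3],[0,0,0],12],
  [[-11,-11.4,-3],[0,0,0],12],
])

```text
time: 1.1
tool_pos: [0.3597, 0.2473, 0.2748]
tool_rot: [0.0, 0.142, 0.99, -0.0]
contact_force: [1.1, 0.3, 0.8]
gripper_width: 0.122
grasp_force: 0.0
```

Emit:
jog_arm([
  [[-1.6,-1.7,0],[0,0,0.8],12],
  [[-3.2,-3.4,0],[0,0,1.6],12],
  [[-4.8,-5.1,0],[0,0,2.4],12],
  [[-6.4,-6.8,0],[0,0,3.2],12],
  [[-8,-8.5,0],[0,0,4],12],
  [[-9.6,-10.2,0],[0,0,4.8],12],
  [[-11.2,-11.9,0],[0,0,5.85],12],
  [[-12.8,-13.6,0],[0,0,5.85],12],
])

```text
time: 2.1
tool_pos: [0.5714, -0.169, 0.2746]
tool_rot: [-0.0, 0.524, 0.852, 0.0]
contact_force: [1.3, 0.3, 0.6]
gripper_width: 0.122
grasp_force: 0.0
```

```bash
python3 -c "
from h import *
move(toW(-.285,0,.12))"
```

```text
t 2.1 tcpE [-1.96920680e+02  1.10517039e-01  2.35507015e+02] F [1.31008272 0.31410953 0.55241769] shift units [-2.93755438  0.01117364  5.01302387]
turn units [-0.00192478 -0.00532451 -0.01318713]
```

Emit:
jog_arm([
  [[-1.6,0,0],[0,0,0],12],
  [[-3.2,0,1.0],[0,0,0],12],
  [[-3.2,0,2.4],[0,0,0],12],
  [[-3.2,0,3.8],[0,0,0],12],
  [[-3.2,0,5],[0,0,0],12],
  [[-3.2,0,5],[0,0,0],12],
])

```text
time: 2.85
tool_pos: [0.6048, -0.2373, 0.146]
tool_rot: [-0.004, 0.523, 0.852, -0.0]
contact_force: [-0.6, -0.5, -0.4]
gripper_width: 0.121
grasp_force: 0.0
```

```bash
python3 -c "
from h import *
move(toW(-.278,0,.016))
p,d=grab_frame('wrist');cv2.imwrite('pics/w1.png',p[:,:,::-1])
# fingertips' and pin ends' y from wrist view are judged by eye; predicted pixels of lug inner edges (y +-27) and pin ends:
s=state();q=s['tool_rot'];T=np.eye(4);T[:3,:3]=R.from_quat([q[1],q[2],q[3],q[0]]).as_matrix();T[:3,3]=s['tool_pos']
c=camera_params('wrist');C=np.linalg.inv(T@c['hand_eye']);f=240/np.tan(np.radians(c['fovy']/2))
for nm,x,y,z in(('lug',-.247,-.027,.025),('lug',-.247,.027,.025),('pinend',-.229,-.034,.041),('pinend',-.229,.034,.041),('tip',-.278,0,.016)):
  v=C[:3,:3]@toW(x,y,z)+C[:3,3];th=np.arctan2(np.hypot(v[0],v[1]),v[2]);k=f*th/np.hypot(v[0],v[1]);print(nm,c['cx']+k*v[0],c['cy']+k*v[1])
"
```

```text
t 2.85 tcpE [-288.10189516    1.25759379  117.09151628] F [-0.62803165 -0.53564467 -0.37257911] shift units [0.86903486 0.06724437 3.96954101]
turn units [-0.03181313 -0.0449056  -0.00552746]
lug 354.16705808250003 163.36529503514907
lug 277.47683298014266 163.36269363124035
pinend 368.03261306252165 142.04644409909366
pinend 263.73663805514155 142.03240297922406
tip 315.78237099172867 200.91211392674987
```

View pics/w1.png

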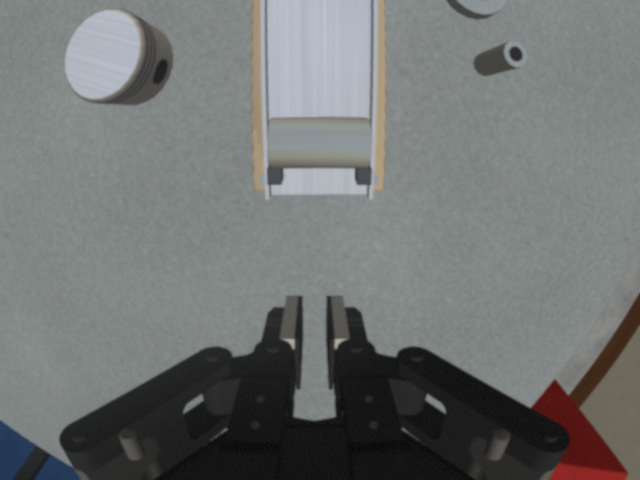

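The wrist view shows the lug inner edges at columns 283 and 356 (centre 319.5) and the pin at columns 268–371. The prediction was 316, so the gutter lies about 2.5 mm towards -V and 3 mm further back. I shift the frame to match.

```bash
sed -i 's/^E0=.*/E0=O+.055*Z+.119*X-.005*N-.0012*V/' h.py; python3 -c "
from h import *
grab_frame('wrist')
move(toW(-.280,0,.016))"
```

```text
t 2.95 tcpE [-287.26389836    1.75176527  122.07515488] F [0.44163091 0.46108339 0.19058218] shift units [0.80614266 0.06899323 4.17586017]
turn units [ 0.00102677  0.00106128 -0.00425466]
```

Emit:
jog_arm([
  [[0.3,0.03,0.8],[0,0,0],12],
  [[0.6,0.07,1.6],[0,0,0],12],
  [[0.8,0.07,2.4],[0,0,0],12],
  [[0.8,0.07,3.1],[0,0,0],12],
  [[0.8,0.07,3.7],[0,0,0],12],
  [[0.8,0.07,4.0],[0,0,0],12],
  [[0.8,0.07,4.18],[0,0,0],12],
  [[0.8,0.07,4.18],[0,0,0],12],
])

```text
time: 3.95
tool_pos: [0.5999, -0.2201, 0.0459]
tool_rot: [0.0, 0.523, 0.852, 0.0]
contact_force: [-0.7, -0.3, 0.4]
gripper_width: 0.12
grasp_force: 0.0
```

```bash
python3 -c "
from h import *
p,d=grab_frame('wrist');cv2.imwrite('pics/w2.png',p[:,:,::-1])
move(toW(-.059,0,.016))"
```

```text
t 4.0 tcpE [-2.80484173e+02 -7.81776587e-02  1.59764828e+01] F [ 0.0772259  -0.14766684 -0.55454681] shift units [ 8.79236847 -0.00970041 -1.08745356]
turn units [ 0.00369882  0.00556432 -0.00581016]
```

View pics/w2.png

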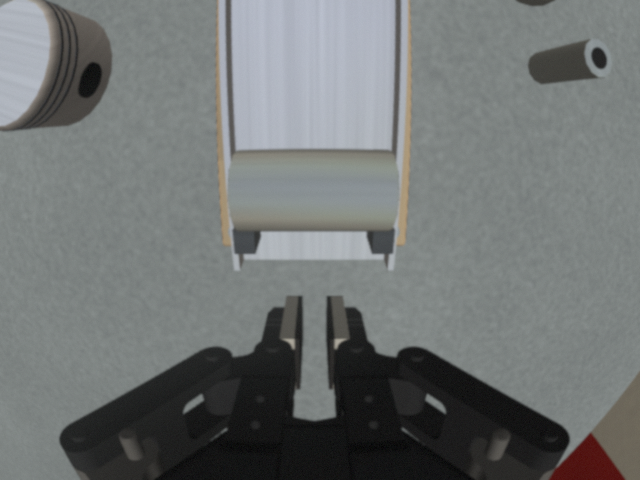

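The fingers (centre 314.5 px) line up with the lug gap (260–368 px, centre 314). I push up along the slope, narrowing the opening a little for clearance.

Emit:
jog_arm([
  [[0.2,0,-0.025],[0,0,0],6],
  [[0.4,0,-0.05],[0,0,0],6],
  [[0.6,0,-0.075],[0,0,0],6],
  [[0.8,0,-0.1],[0,0,0],6],
  [[1.0,0,-0.125],[0,0,0],6],
  [[1.2,0,-0.15],[0,0,0],6],
  [[1.4,0,-0.175],[0,0,0],6],
  [[1.6,0,-0.2],[0,0,0],6],
])

```text
time: 5.0
tool_pos: [0.5815, -0.1839, 0.0507]
tool_rot: [-0.0, 0.523, 0.852, -0.0]
contact_force: [0.3, 0.4, -0.1]
gripper_width: 0.061
grasp_force: 0.0
```

```bash
python3 -c "
from h import *
p,d=grab_frame('wrist');cv2.imwrite('pics/w3.png',p[:,:,::-1])
move(toW(-.059,0,.016))"
```

```text
t 5.05 tcpE [-2.38913786e+02  5.24299229e-02  1.54501072e+01] F [ 0.29920033  0.14274247 -0.76562647] shift units [ 7.14065322e+00 -4.28016866e-04 -8.95495376e-01]
turn units [-0.00027513 -0.00338559 -0.00249826]
```

View pics/w3.png

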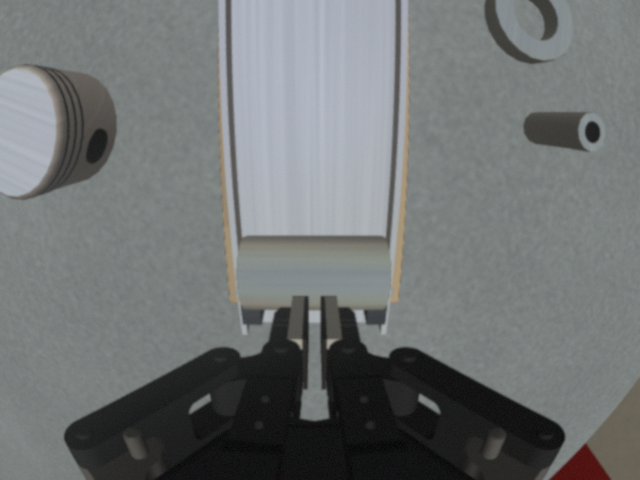

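The fingers are at the pin's rear edge (row ~300) and the lugs at row ~317, so contact is close. I keep pushing.

Emit:
jog_arm([
  [[0.2,0,-0.025],[0,0,0],6],
  [[0.4,0,-0.05],[0,0,0],6],
  [[0.6,0,-0.075],[0,0,0],6],
  [[0.8,0,-0.1],[0,0,0],6],
  [[1.0,0,-0.125],[0,0,0],6],
  [[1.2,0,-0.15],[0,0,0],6],
  [[1.4,0,-0.175],[0,0,0],6],
  [[1.6,0,-0.2],[0,0,0],6],
])

```text
time: 6.05
tool_pos: [0.5634, -0.1482, 0.0557]
tool_rot: [-0.0, 0.523, 0.852, 0.0]
contact_force: [-0.0, -0.6, -0.3]
gripper_width: 0.061
grasp_force: 0.0
```

```bash
python3 -c "
from h import *
p,d=grab_frame('wrist');cv2.imwrite('pics/w4.png',p[:,:,::-1])
move(toW(-.059,0,.016))"
```

```text
t 6.1 tcpE [-1.98603204e+02  3.63086803e-02  1.55043259e+01] F [ 0.58576902  0.27069514 -0.27081982] shift units [ 5.54041809e+00 -5.45518582e-04 -6.97602753e-01]
turn units [-0.00033846 -0.0033746  -0.00253997]
```

View pics/w4.png

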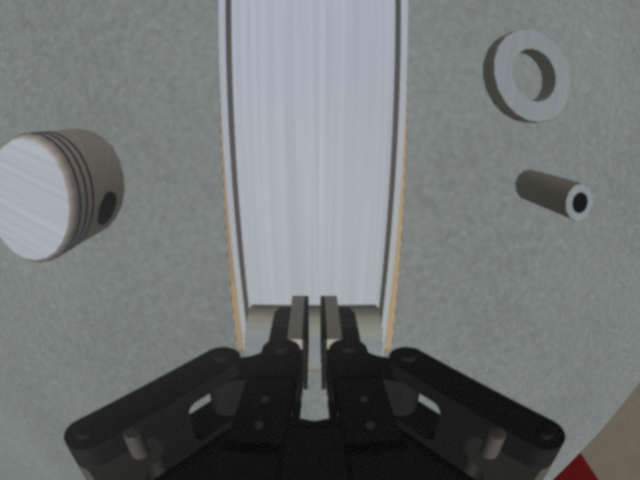

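The wrist view shows the pin (rows 305–370) still at its old place and now under or behind the fingertips, with no force. So the fingertips may be higher than I assumed. I check this with the wrist depth.

Run:
```python
from h import *
np.set_printoptions(precision=1,suppress=True)
s=state();q=s['tool_rot'];Rt=R.from_quat([q[1],q[2],q[3],q[0]]).as_matrix();tp=s['tool_pos']
p,d=grab_frame('wrist');p2,d2=grab_frame('scene')
c=camera_params('wrist');f=240/np.tan(np.radians(c['fovy']/2))
def wp(u,v):
    D=np.median(d[v-1:v+2,u-1:u+2]);r=np.hypot(u-c['cx'],v-c['cy'])+1e-9;th=r/f
    k=np.tan(th)/r;pc=np.array([(u-c['cx'])*k,(v-c['cy'])*k,1,1/D])*D
    t=(c['hand_eye']@pc)[:3];return t*1e3,toE(tp+Rt@t)*1e3
for n,u,v in(('padL',299,300),('padL',299,320),('padL',299,340),('padR',330,300),('padR',330,340),('pin',260,320),('pin',260,340),('pin',370,335),('gap',315,340),('floor',315,200),('floor',260,290),('floor',330,285)):print(n,u,v,*wp(u,v))
cv2.imwrite('pics/s4.png',cv2.resize(p2[150:370,80:330,::-1],None,fx=3,fy=2.7))
```

```text
padL 299 300 [ 10.9  -6.9 -38.7] [-183.     6.9   52.6]
padL 299 320 [ 10.3  -6.3 -53.9] [-181.9    6.3   67.7]
padL 299 340 [ 10.1  -5.8 -67.2] [-180.5    5.9   81. ]
padR 330 300 [ 10.8   5.6 -38.5] [-183.2   -5.5   52.4]
padR 330 340 [ 10.2   4.5 -67.4] [-180.3   -4.4   81.1]
pin 260 320 [-14.5 -27.9 -10.6] [-211.7   27.9   27.8]
pin 260 340 [-21.5 -27.3 -18.4] [-217.7   27.4   36.4]
pin 370 335 [-19.3  26.6 -17.2] [-215.7  -26.6   35. ]
gap 315 340 [-21.3  -0.4 -18.1] [-217.5    0.4   36.1]
floor 315 200 [42.7 -0.4  6.1] [-157.     0.4    4.3]
floor 260 290 [ -8.5 -30.6  12.4] [-208.6   30.7    4.2]
floor 330 285 [-5.2  7.8 12. ] [-205.2   -7.8    4.2]
```

View pics/s4.png

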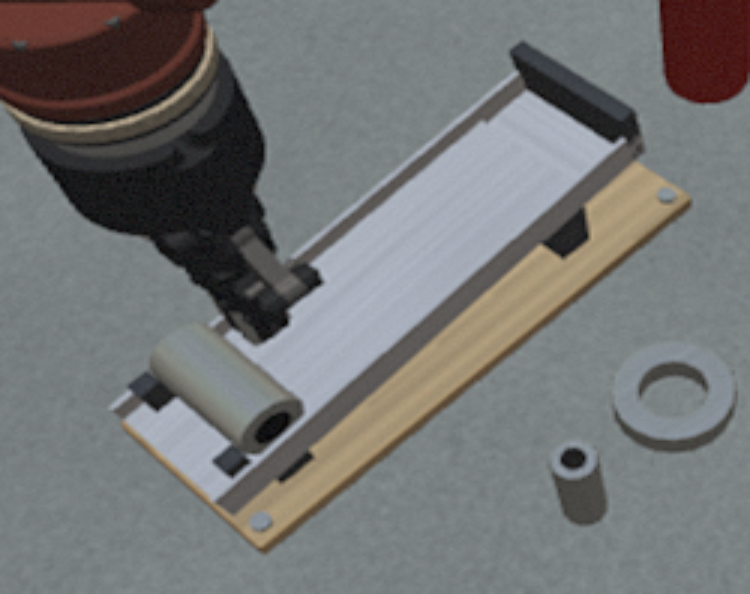

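Depth shows the finger faces at tool x = +11 mm ending about 33 mm short of the reported TCP, so the tips passed over the pin. The pin is still at x ≈ -229 mm, where it started. I back off above it and come down 33 mm lower behind it.

Emit:
jog_arm([
  [[0,0,-0.8],[0,0,0],6],
  [[-0.8,0,-1.0],[0,0,0],6],
  [[-1.7,0,-1.0],[0,0,0],6],
  [[-2.6,0,-1.0],[0,0,0],6],
  [[-3.2,0,-1.0],[0,0,0],6],
  [[-3.2,0,-0.4],[0,0,0],6],
  [[-3.2,0,0],[0,0,0],6],
  [[-3.2,0,0],[0,0,0],6],
])

```text
time: 7.2
tool_pos: [0.5981, -0.2186, 0.0533]
tool_rot: [-0.002, 0.523, 0.852, -0.0]
contact_force: [-0.2, 0.2, 0.9]
gripper_width: 0.061
grasp_force: 0.0
```

Emit:
jog_arm([
  [[0.1,0,0.4],[0,0,0],6],
  [[0.1,0,0.8],[0,0,0],6],
  [[0.1,0,1.2],[0,0,0],6],
  [[0.1,0,1.5],[0,0,0],6],
  [[0.1,0,1.65],[0,0,0],6],
  [[0.1,0,1.65],[0,0,0],6],
])

```text
time: 7.95
tool_pos: [0.5984, -0.2176, 0.0141]
tool_rot: [-0.0, 0.523, 0.852, -0.0]
contact_force: [0.8, 0.1, -0.6]
gripper_width: 0.058
grasp_force: 0.0
```

```bash
cat >> h.py <<'E'
def look(name,pts=()):
    s=state();q=s['tool_rot'];Rt=R.from_quat([q[1],q[2],q[3],q[0]]).as_matrix();tp=s['tool_pos']
    p,d=grab_frame('wrist');c=camera_params('wrist');f=240/np.tan(np.radians(c['fovy']/2))
    for u,v in pts:
        D=np.median(d[v-1:v+2,u-1:u+2]);r=np.hypot(u-c['cx'],v-c['cy'])+1e-9;k=np.tan(r/f)/r
        t=(c['hand_eye']@np.array([(u-c['cx'])*k*D,(v-c['cy'])*k*D,D,1]))[:3]
        print(u,v,'tool',(t*1e3).round(1),'E',(toE(tp+Rt@t)*1e3).round(1))
    cv2.imwrite('pics/'+name,p[:,:,::-1])
E
python3 -c "
from h import *
look('w5.png',[(x,v) for x in (250,280,380) for v in range(190,310,12)])
move(toW(-.059,0,-.017))"
```

```text
250 190 tool [ 58.6 -20.8 -58.8] E [-216.1   21.    34.9]
250 202 tool [ 55.3 -20.5 -61.3] E [-219.1   20.7   37.8]
250 214 tool [ 51.6 -20.6 -61.9] E [-222.6   20.8   38.9]
250 226 tool [ 47.8 -20.7 -62. ] E [-226.4   20.9   39.5]
250 238 tool [ 43.8 -20.9 -61.8] E [-230.3   21.1   39.8]
250 250 tool [ 39.3 -21.5 -60.1] E [-235.1   21.7   38.6]
250 262 tool [ 31.9 -23.3 -51.3] E [-243.5   23.6   30.8]
250 274 tool [ 15.3 -29.1 -22.3] E [-263.4   29.3    4.1]
250 286 tool [  9.  -29.6 -21.3] E [-269.8   29.9    3.8]
250 298 tool [-15.2 -37.2  15.7] E [-298.3   37.5  -30. ]
280 190 tool [ 58.4 -11.4 -58.5] E [-216.2   11.6   34.7]
280 202 tool [ 55.  -11.3 -60.7] E [-219.4   11.5   37.3]
280 214 tool [ 51.5 -11.3 -61.5] E [-222.8   11.5   38.6]
280 226 tool [ 47.7 -11.3 -61.9] E [-226.4   11.5   39.4]
280 238 tool [ 43.8 -11.4 -61.8] E [-230.3   11.6   39.7]
280 250 tool [ 39.4 -11.7 -60.3] E [-234.9   11.9   38.8]
280 262 tool [ 31.5 -12.8 -50.2] E [-244.    13.    29.7]
280 274 tool [ 15.6 -15.7 -22.7] E [-263.1   15.9    4.4]
280 286 tool [  9.3 -16.  -21.6] E [-269.5   16.2    4. 
[... 151 characters left out ...]
E [-219.2  -19.4   37.4]
380 214 tool [ 51.6  19.5 -62.1] E [-222.6  -19.3   39. ]
380 226 tool [ 47.8  19.7 -62. ] E [-226.4  -19.5   39.5]
380 238 tool [ 43.7  20.  -61.2] E [-230.6  -19.8   39.2]
380 250 tool [ 39.3  20.4 -60.2] E [-235.   -20.2   38.7]
380 262 tool [ 31.2  22.7 -49.7] E [-244.3  -22.5   29.2]
380 274 tool [ 20.5  25.8 -34.9] E [-256.8  -25.6   15.9]
380 286 tool [  9.4  28.7 -22.2] E [-269.3  -28.4    4.6]
380 298 tool [-14.8  36.5  14.9] E [-297.9  -36.2  -29.3]
t 8.0 tcpE [-2.81542335e+02  8.32174854e-02 -1.57927766e+01] F [ 0.48909176 -0.37948322  1.05245842] shift units [ 8.84108096e+00 -3.02181490e-03 -1.03815542e+00]
turn units [ 0.00066201  0.00100522 -0.00522206]
```

The pin is at x = -229.5 with the fingers behind it, so I push with checks.

Emit:
jog_arm([
  [[0.2,0,0.04],[0,0,0],6],
  [[0.4,0,0.03],[0,0,0],6],
  [[0.6,0,0.005],[0,0,0],6],
  [[0.8,0,-0.02],[0,0,0],6],
  [[1.0,0,-0.045],[0,0,0],6],
  [[1.2,0,-0.07],[0,0,0],6],
  [[1.4,0,-0.095],[0,0,0],6],
  [[1.6,0,-0.12],[0,0,0],6],
])

```text
time: 9.0
tool_pos: [0.5804, -0.1818, 0.0176]
tool_rot: [0.0, 0.523, 0.852, 0.0]
contact_force: [-0.2, -0.3, -0.3]
gripper_width: 0.063
grasp_force: 0.6
```

```bash
python3 -c "
from h import *
look('w6.png',[(x,v) for x in (260,370) for v in range(200,310,12)])
move(toW(-.053,0,-.018))"
```

```text
260 200 tool [ 49.5 -22.2 -28.5] E [-188.5   22.3    4.5]
260 212 tool [ 44.3 -22.6 -27.3] E [-193.8   22.7    3.9]
260 224 tool [ 45.1 -19.4 -49.4] E [-190.3   19.5   25.8]
260 236 tool [ 42.4 -18.8 -54.8] E [-192.3   18.9   31.5]
260 248 tool [ 39.3 -18.5 -58. ] E [-195.    18.6   35. ]
260 260 tool [ 35.6 -18.5 -59.5] E [-198.5   18.5   36.9]
260 272 tool [ 32.3 -18.3 -61.6] E [-201.5   18.4   39.5]
260 284 tool [ 27.7 -18.7 -60.8] E [-206.2   18.8   39.2]
260 296 tool [ 23.1 -19.  -60.5] E [-210.7   19.    39.6]
260 308 tool [ 16.7 -19.8 -57. ] E [-217.5   19.9   36.8]
370 200 tool [ 49.5  21.4 -28.3] E [-188.6  -21.3    4.3]
370 212 tool [ 44.3  21.8 -27.1] E [-193.8  -21.7    3.8]
370 224 tool [ 45.2  18.4 -49.9] E [-190.1  -18.3   26.3]
370 236 tool [ 42.4  17.8 -54.7] E [-192.4  -17.7   31.4]
370 248 tool [ 39.1  17.5 -57.6] E [-195.2  -17.5   34.7]
370 260 tool [ 35.8  17.4 -60. ] E [-198.2  -17.3   37.5]
370 272 tool [ 32.1  17.4 -61.1] E [-201.8  -17.3   39. ]
370 284 tool [ 27.8  17.6 -61.2] E [-206.   -17.5   39.6]
370 296 tool [ 22.9  18.  -60.2] E [-211.   -18.    39.2]
370 308 tool [ 16.8  18.8 -57.1] E [-217.5  -18.7   36.9]
t 9.05 tcpE [-2.40326146e+02  9.61414195e-02 -1.79589189e+01] F [0.69414265 0.78839707 0.75065849] shift units [ 7.43818509e+00  7.43974431e-04 -9.05072233e-01]
turn units [-0.00115631 -0.0062298  -0.00284545]
```

View pics/w6.png

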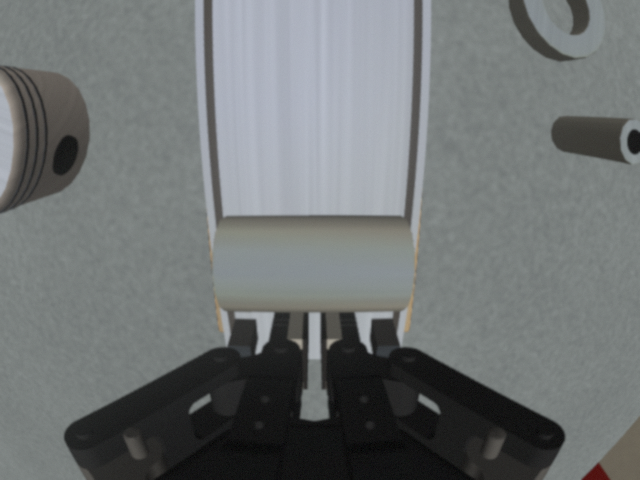

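The pin is being pushed evenly: it is straight across at rows 215–310 and its centre is at x ≈ -208, 32 mm ahead of the TCP. I continue.

Emit:
jog_arm([
  [[0.25,0,-0.03],[0,0,0],6],
  [[0.5,0,-0.06],[0,0,0],6],
  [[0.8,0,-0.1],[0,0,0],6],
  [[1.1,0,-0.135],[0,0,0],6],
  [[1.4,0,-0.17],[0,0,0],6],
  [[1.7,0,-0.21],[0,0,0],6],
  [[2.0,0,-0.245],[0,0,0],6],
  [[2.25,0,-0.275],[0,0,0],6],
])

```text
time: 10.05
tool_pos: [0.5548, -0.1313, 0.0244]
tool_rot: [-0.0, 0.523, 0.852, -0.0]
contact_force: [0.4, -1.0, 1.1]
gripper_width: 0.063
grasp_force: 0.6
```

Emit:
jog_arm([
  [[0.25,0,-0.03],[0,0,0],6],
  [[0.5,0,-0.06],[0,0,0],6],
  [[0.8,0,-0.1],[0,0,0],6],
  [[1.1,0,-0.135],[0,0,0],6],
  [[1.4,0,-0.17],[0,0,0],6],
  [[1.7,0,-0.21],[0,0,0],6],
  [[2.0,0,-0.245],[0,0,0],6],
  [[2.25,0,-0.275],[0,0,0],6],
])

```text
time: 11.05
tool_pos: [0.5293, -0.0812, 0.0312]
tool_rot: [-0.0, 0.523, 0.852, -0.0]
contact_force: [0.7, -1.7, 0.9]
gripper_width: 0.063
grasp_force: 0.6
```

```bash
python3 -c "
from h import *
look('w7.png',[(x,v) for x in (260,370) for v in range(200,310,15)])
move(toW(-.056,0,-.018))"
```

```text
260 200 tool [ 49.5 -22.3 -28.3] E [-74.9  22.3   4.1]
260 215 tool [ 46.  -20.8 -39.5] E [-77.   20.9  15.6]
260 230 tool [ 44.  -19.  -52.9] E [-77.4  19.   29.2]
260 245 tool [ 40.  -18.6 -56.9] E [-80.9  18.6  33.7]
260 260 tool [ 35.7 -18.4 -59.6] E [-84.8  18.5  36.9]
260 275 tool [ 31.1 -18.4 -61.4] E [-89.1  18.5  39.2]
260 290 tool [ 25.7 -18.7 -61.2] E [-94.5  18.8  39.7]
260 305 tool [ 18.8 -19.5 -58.7] E [-101.7   19.5   38.1]
370 200 tool [ 49.5  21.4 -28.3] E [-74.9 -21.4   4.1]
370 215 tool [ 45.8  20.  -38.7] E [-77.3 -20.   15. ]
370 230 tool [ 44.  18. -53.] E [-77.4 -17.9  29.3]
370 245 tool [ 40.2  17.5 -57.6] E [-80.6 -17.4  34.4]
370 260 tool [ 35.9  17.3 -60.1] E [-84.6 -17.3  37.3]
370 275 tool [ 31.2  17.4 -61.6] E [-89.  -17.3  39.4]
370 290 tool [ 25.5  17.8 -60.8] E [-94.8 -17.7  39.4]
370 305 tool [ 18.5  18.6 -58.2] E [-102.   -18.5   37.6]
t 11.1 tcpE [-1.26729285e+02  8.89394354e-02 -1.80976882e+01] F [ 0.93474918  1.15588045 -1.37827741] shift units [ 2.80796173  0.00285771 -0.34580551]
turn units [-0.00180035 -0.00730272 -0.00156254]
```

Emit:
jog_arm([
  [[0.25,0,-0.03],[0,0,0],6],
  [[0.5,0,-0.06],[0,0,0],6],
  [[0.75,0,-0.09],[0,0,0],6],
  [[1.0,0,-0.12],[0,0,0],6],
  [[1.25,0,-0.155],[0,0,0],6],
  [[1.5,0,-0.185],[0,0,0],6],
  [[1.75,0,-0.215],[0,0,0],6],
  [[1.9,0,-0.235],[0,0,0],6],
])

```text
time: 12.1
tool_pos: [0.5079, -0.0389, 0.0371]
tool_rot: [-0.0, 0.523, 0.852, -0.0]
contact_force: [0.0, -1.2, 0.8]
gripper_width: 0.061
grasp_force: 0.6
```

Emit:
jog_arm([
  [[0.12,0,-0.015],[0,0,0],6],
  [[0.24,0,-0.03],[0,0,0],6],
  [[0.36,0,-0.045],[0,0,0],6],
  [[0.48,0,-0.06],[0,0,0],6],
  [[0.6,0,-0.075],[0,0,0],6],
  [[0.7,0,-0.085],[0,0,0],6],
  [[0.8,0,-0.1],[0,0,0],6],
  [[0.85,0,-0.105],[0,0,0],6],
])

```text
time: 13.1
tool_pos: [0.4983, -0.0201, 0.0396]
tool_rot: [-0.0, 0.523, 0.852, 0.0]
contact_force: [-0.0, -0.4, -0.1]
gripper_width: 0.058
grasp_force: 0.0
```

```bash
python3 -c "
from h import *
look('w8.png',[(x,v) for x in (260,370) for v in range(155,305,15)])
move(toW(-.056,0,-.018))"
```

```text
260 155 tool [ 68.4 -19.5 -43.8] E [14.9 19.6 17.2]
260 170 tool [ 63.8 -18.8 -49.3] E [10.9 18.9 23.2]
260 185 tool [ 60.3 -17.4 -59.9] E [ 8.7 17.5 34.1]
260 200 tool [ 55.4 -17.7 -58.9] E [ 3.8 17.8 33.8]
260 215 tool [ 48.7 -19.1 -50.9] E [-3.9 19.1 26.7]
260 230 tool [ 44.4 -18.8 -54.5] E [-7.7 18.8 30.7]
260 245 tool [ 39.9 -18.6 -56.6] E [-11.9  18.7  33.4]
260 260 tool [ 34.8 -18.8 -57.2] E [-16.9  18.9  34.6]
260 275 tool [ 29.1 -19.2 -56.4] E [-22.7  19.3  34.4]
260 290 tool [ 20.5 -20.5 -50.1] E [-32.   20.6  29.2]
370 155 tool [ 68.5  18.5 -44.2] E [ 14.9 -18.4  17.6]
370 170 tool [ 63.7  17.9 -49. ] E [ 10.8 -17.8  22.9]
370 185 tool [ 60.3  16.4 -59.9] E [  8.7 -16.3  34.1]
370 200 tool [ 55.5  16.6 -59.5] E [  3.9 -16.5  34.3]
370 215 tool [ 48.6  18.1 -50.7] E [ -4.  -18.1  26.5]
370 230 tool [ 44.3  17.8 -54.3] E [ -7.8 -17.7  30.5]
370 245 tool [ 39.8  17.7 -56.5] E [-12.  -17.6  33.2]
370 260 tool [ 34.8  17.8 -57.3] E [-16.9 -17.7  34.6]
370 275 tool [ 29.1  18.2 -56.6] E [-22.6 -18.1  34.6]
370 290 tool [ 20.4  19.6 -49.9] E [-32.1 -19.5  29.1]
t 13.15 tcpE [-58.37605559   0.07873525 -17.99578128] F [-0.93930438 -0.42208065  0.42214564] shift units [ 0.09436049  0.00310044 -0.01137792]
turn units [-0.00166221 -0.00288761 -0.00351609]
```

The pin top has dropped 5 mm and its centre is at x ≈ -19, so it is seated and the finger force is zero. I retreat back and up.

Emit:
jog_arm([
  [[-0.3,0,0.02],[0,0,0],6],
  [[-0.8,0,0],[0,0,0],6],
  [[-1.3,0,-0.3],[0,0,0],6],
  [[-1.6,0,-1.2],[0,0,0],6],
  [[-1.6,0,-2.5],[0,0,0],6],
  [[-1.6,0,-4],[0,0,0],6],
  [[-1.6,0,-4],[0,0,0],6],
  [[-1.6,0,-4],[0,0,0],6],
])

```text
time: 14.15
tool_pos: [0.5166, -0.0565, 0.1396]
tool_rot: [-0.0, 0.524, 0.852, -0.0]
contact_force: [-0.1, -0.2, -0.2]
gripper_width: 0.06
grasp_force: 0.0
```

```bash
python3 -c "
from h import *
look('w9.png')"
```

```text
(no output)
```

View pics/w9.png

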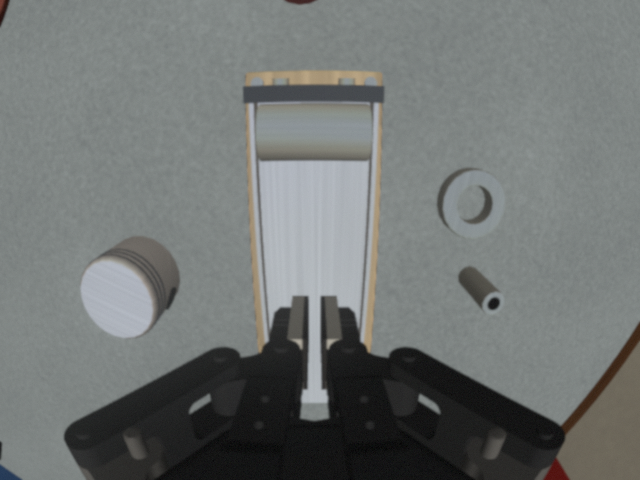

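The pin sits square in the pocket against the dark plate (rows 102–160, columns 257–372). The bystanders are standing and the gripper is clear, so I hand in.

```bash
python3 -c "
from plant import *
print(job_done())"
```

```text
the job is handed in; nothing more can be done
None
```

I pushed the pin up the slope with the fingertips and it dropped into the pocket. It stayed there after I let go, the bystanders look untouched in the last picture, and the job is handed in (no verdict came back).

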